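# Unlock the screen press and press a phone screen home

## Task

Take the yellow-headed key from its black rest, push it fully into the brass lock of the blue screen press and turn it clockwise (seen from above) to its stop, which swings the steel tongue out from under the red plunger; leave the key there. Then push the phone along the guides, lying flat, until its end is against the end stop under the press, and only then press the red plunger right down to its stop so that the lifted screen goes home, and let it spring back up. Do not push the screen down with the gripper, and leave the bottle, tape roll and wire spool as they are.

Things in the scene. Friction and masses are not known exactly. Their poses are not given: they have to be found in the camera images.
- machine: Light-blue screen press, 230 x 300 mm, fixed; its yaw varies. Origin on the bench; z up. Flat bed, top 66 mm above the bench, machine y -210 to +90 mm, open at -y, between 6 mm high rails along y (inner faces x = -40.7 and +40.7 mm). A column (x 60 to 115 mm) carries an arm 50 mm wide, x -30 to 115, 102 to 126 mm above the bench. Plunger axis at x = 0, y = 0; lock axis at x = 85, y = 0.
- plunger_top (a point): Centre of the top face of the red palm head of the plunger (44 mm diameter, 12 mm thick), 160 mm above the bench when up; straight down to press it.
- plunger (a joint): Plunger travel, m: 0 up (spring return), 0.020 at its stop, with its 40 x 40 mm ram pad 10 mm above the bed (30 mm when up). The spring takes 3.5 N to start, 8.5 N at the stop; the phone's screen adds about 3 N over the last 4 mm. With the lock's tongue under the head (lock below about 0.35 rad) it stops after about 3 mm.
- lock_slot (a point): Centre of the mouth of the key slot in the top of the square brass plug (34 x 34, 22 mm high; top 148 mm above the bench). Turns with the plug. Slot 16 mm along the point's x, 7 mm along its y, 22 mm deep, chamfered. A steel tongue, 12 mm wide, reaches 73 mm from the axis along the point's -x: at lock 0 (point x = machine x) under the plunger's head.
- lock (a joint): Angle of the lock plug, rad: 0 locked, grows clockwise seen from above, stop at 1.30 (unlocked). Starts between 0 and 0.12. Friction 0.04 N m; stays where it is left.
- phone: Phone, screen up, loose on the bed between the rails: gold frame 76 (x) x 158 (y) x 9.5 mm, about 0.2 kg. Origin at the centre of its underside, axes as the machine's. Starts 60 to 115 mm short of the stop, towards machine -y; at the stop its origin is at machine x = 0, y = 0. The dark screen, 70 x 150 mm, is inset 3 to 4 mm, its top 14 mm above the bed at first.
- screen (a joint): How far the phone's screen is pressed in, m: 0 lifted (4.5 mm proud of the frame), 0.004 home (0.5 mm proud). Takes about 3 N to push in and stays where it is left.
- key_rest: Black block 50 x 50 x 26 mm fixed to the bench, to the left or right of the press, holding the key upright in a slot 17 x 8 mm along its x. Origin at the centre of its underside.
- key: Key, 40 g, upright, tip down. Origin at the centre of the tip, z up. Steel blade 14 (x) x 5 mm (y), 20 mm long; collar 26 x 14 x 4 mm, its underside (20 mm above the tip) rests on the block or, fully in, on the lock plug; yellow head 24 (x) x 8 mm (y), 24 to 58 mm above the tip. In the rest its tip is 6 mm above the bench. Fits the slot either way round.
- bottle: White bottle with blue cap, 54 mm diameter, 115 mm tall, upright, on the side of the press without the key rest. Origin at the centre of its underside. Leave alone.
- tape_roll: Tan roll of tape lying flat, 100 mm outside diameter, 48 mm high. Origin under its centre. Leave alone.
- spool: Blue spool of wire, 56 mm diameter, 24 mm high. Origin under its centre. Leave alone.
- end_stop (a point): Middle of the top edge of the end stop's face on the press bed: a steel bar 60 mm wide, 8 mm high, its face at machine x = 0, y = +79 mm. The phone's +y end comes against it.
Things that resemble listed ones, but are neither listed nor needed, are in the scene too. Leave any purple or white look-alike of the phone alone.

How it is judged:
On the way, in this order (a step that is already met when the one before it is completed fails the run):
1. the key is fully in the lock: tip at least 16 mm below the slot's mouth, within 4 mm of its axis (z of key in the frame of lock_slot below -0.016 m and horizontal distance between key and lock_slot below 0.004 m), for 0.1 s.
2. the lock is turned past 1.15 rad (stop at 1.30) with the key in it (value of joint lock above 1.15 rad and z of key in the frame of lock_slot below -0.014 m and horizontal distance between key and lock_slot below 0.005 m), for 0.1 s.
3. the phone lies under the press within 6 mm of the end stop, screen still lifted (y of phone in the frame of machine above -0.006 m and z of phone in the frame of machine below 0.07 m and value of joint screen below 0.0015 m), for 0.1 s.
4. the plunger is within 2 mm of its stop with the screen pressed in by more than 3 mm (value of joint plunger above 0.018 m and value of joint screen above 0.003 m), for 0.1 s.
At the end, for the whole second after the job is handed in: The key is left in the lock (tip at least 14 mm below the slot's mouth, within 5 mm of its axis) and the lock is turned past 1.15 rad; the phone lies flat and still on the bed within 6 mm of the end stop, its screen pressed in by more than 3 mm; the plunger has sprung back to within 3 mm of the top (all of step 2 and y of phone in the frame of machine above -0.006 m and z of phone in the frame of machine below 0.07 m and angle between phone's own z axis and vertical below 0.05 rad and linear speed of phone below 0.02 m/s and value of joint screen above 0.003 m and value of joint plunger below 0.003 m); the robot touches nothing.
It fails at once if the screen is pushed in by more than 1.5 mm before the phone is under the press (more than 20 mm short of the stop) (value of joint screen above 0.0015 m and y of phone in the frame of machine below -0.02 m).
It fails at once if the screen is pushed in by more than 1.5 mm by the gripper (gripper on the phone at the time) (value of joint screen above 0.0015 m and contact force between phone and the fingers above 2 N).
It fails at once if the phone is lifted or tipped off the bed (z of phone in the frame of machine above 0.09 m or angle between phone's own z axis and vertical above 0.3 rad).
It fails at once if the bottle is moved more than 30 mm or tipped (distance of bottle from where it was at the start of the episode above 0.03 m or angle between bottle's own z axis and vertical above 0.4 rad).
It fails at once if the tape roll or spool is moved more than 30 mm (distance of any of tape_roll, spool from where it was at the start of the episode above 0.03 m).
It also fails if it takes over 61 s, if anything falls off the work surface, if the arm or the gripper's body presses on something with over 40 N, if the wrist force passes 120 N, or if a joint passes its speed limit or range.

## Robot

A 6-joint arm with a two-finger parallel gripper is mounted at the origin on the work surface. World frame = base frame: x ahead of the robot, y to its left, z up, the work surface at z = 0. Lengths are in m, angles in rad, forces in N, time in s.
With the tool pointing down it reaches from about 0.375 to 0.975 m from the base axis. Payload 3.8 kg.
Tool frame: the origin (TCP) lies at the very end of the fingers, on their centre line; the grasp point (between the pads) lies 19 mm behind it (bot.pinch_z is the distance from the TCP to the grasp point, in m); x points along the fingers, y is the direction in which the jaws open and shut, and the axes are right-handed (so a half turn about x gives the same grasp; the last joint's range is limited). The gripper opens to 85 mm and grips with 20 to 120 N. Pads are 22 mm wide; open, the fingers measure 114 mm over their backs; the gripper's body (76 mm by 85 mm) begins 54 mm behind the grasp point. The pads swing forward as they close: fully open they stand 13 mm farther back than shut.
Start: joints at [1.204, 0.264, 1.604, -0, 1.274, -0.037], TCP at [0.219, 0.639, 0.231] pointing down, gripper open.
Joint ranges: [-2.63, 2.63], [-0.94, 2.18], [0.31, 2.57], [-1.31, 4.45], [0, 2.66], [-2.55, 2.55]. Speed limits (rad/s): [2.57, 2.57, 3.14, 3.14, 3.14, 3.14].

## Interface

Orientations are given as a rotation vector (axis times angle).
In Python, from workcell import monitor, imaging, finish_job, bot gives the robot as it stands.
- The arm moves only by the tool jog_arm, never from a script. Its argument "rows" is a list of rows, each a list of 7 numbers: the shift along the tool's x, y, z in m, then the turn, a rotation vector about the tool's x, y, z in rad, then the opening in per cent of the stroke, from 0 (shut) to 100 (fully open). A call has 1 to 20 rows; each row is the pose to reach, as a shift and turn from the pose measured when the call began, along the tool's axes at that moment; what a row does not reach only later rows make up. A row lasts 1/10 s, in which the tool goes at most 50 mm and 8.59 degrees, less where a joint would pass 70% of its speed; a pose out of reach is approached as far as the arm can. A call with a gripper value outside its range is refused whole. The fingers move at their own pace and stop on an object; "force" is the grip in N (left out, the last holds). Time passes only in rows, so rows that repeat a pose let the fingers close. It gives the time, the measured TCP pose, the force and the opening at its end, in the units of the state.
- monitor.read_state(): the state, without advancing time (a new reading comes with each control period).
- imaging.read_camera(name): name is "side" or "top"; returns the picture (480x640x3 uint8, blue, green, red); there is no depth.
- imaging.camera_params(name): a dict with "fx", "fy", "cx", "cy" (pixels), "T" (4x4, takes a point from camera to world coordinates). Camera axes: x right, y down, z forward; pixel columns grow to the right and rows downward; lengths in m; the calibration is good to about 2 mm. A picture is of the moment at which its call begins. camera_params takes no time and is no camera call.
- finish_job(): hands the job in, once; it reports no verdict.
The state is a dict: "time": time; "q": joint angles; "joint_vel": joint speeds; "joint_torque": joint torques, N m; "tool_pos": TCP position; "tcp_rot": TCP orientation; "wrist_force": force on the tool from outside, world axes, zero at the start; "torque": the same for the moment, N m; "width": opening from 0.0 (shut) to 1.0 (fully open).
Only numpy, scipy, OpenCV 4.12 (cv2) and the standard library are available. Lean on these libraries where they do the work, as an engineer would, in place of code of your own. Each camera call takes 0.05 s, during which the arm holds its last target. There are 200 camera calls.

## Working session

There is one attempt and no reset: what is moved stays moved. The work goes in short steps, Python scripts to look and compute and a tool call to move; the robot and the scene stay as the last step left them, time stands still between calls to the robot, and variables do not carry over. Pictures are saved under pics/ and viewed, about 8 in all and at most 12, crops included, and the job is handed in when it is done.

Besides the shell and the picture viewer there is one more tool, called after "Request:" as name(argument=value, ...), one argument or row to a line, values as JSON. jog_arm: Moves the arm, as the interface text tells. Its arguments: {"type":"object","properties":{"rows":{"type":"array","items":{"type":"array","items":{"type":"number"}}},"force":{"type":"number"}},"required":["rows"]}

```bash
ls; mkdir -p pics
python3 - <<'E'
from workcell import monitor, imaging, bot
import cv2,json
print(monitor.read_state())
for n in("side","top"):
    im=imaging.read_camera(n); cv2.imwrite(f"pics/{n}0.png",im)
    p=imaging.camera_params(n); print(n,p)
print(bot.pinch_z)
E
```

```text
pics
{'time': 0.0, 'q': array([ 1.20410393e+00,  2.64783066e-01,  1.60544805e+00, -9.45828956e-06,
        1.27369094e+00, -3.68950238e-02]), 'joint_vel': array([-1.22668912e-04, -1.74465435e-04,  8.30439897e-04, -6.35396497e-05,
        9.18297676e-04,  1.92601275e-04]), 'joint_torque': array([ 7.35998274e-04, -5.15127325e+01, -3.67305636e+01,  1.49869629e-05,
        1.33189978e-02, -1.64671770e-07]), 'tool_pos': array([0.21832612, 0.63790612, 0.22990189]), 'tcp_rot': array([ 0.25702337,  1.55571588, -0.26062457]), 'wrist_force': array([ 1.21868938,  0.21053456, -0.13192128]), 'torque': array([ 0.00222996, -0.03350629, -0.01361757]), 'width': 0.9983804462192887}
side {'fx': 512.363202324951, 'fy': 512.363202324951, 'cx': 315.20638509517767, 'cy': 235.56301955122197, 'T': array([[ 0.79010353, -0.44899921,  0.41729621,  0.01542397],
       [-0.6128765 , -0.56654835,  0.55082245, -0.73900688],
       [-0.01090037, -0.69095779, -0.72281291,  0.99713786],
       [ 0.        ,  0.        ,  0.        ,  1.        ]])}
top {'fx': 525.7963680477611, 'fy': 525.7963680477611, 'cx': 323.9536445880489, 'cy': 231.79798584121133, 'T': array([[ 1.91298318e-02, -9.95146314e-01,  9.65290838e-02,
         4.31712375e-01],
       [-9.99816905e-01, -1.89966188e-02,  2.29893509e-03,
        -5.58913151e-02],
       [-4.54050581e-04, -9.65553880e-02, -9.95327509e-01,
         1.29347102e+00],
       [ 0.00000000e+00,  0.00000000e+00,  0.00000000e+00,
         1.00000000e+00]])}
0.0187
```

View pics/top0.png

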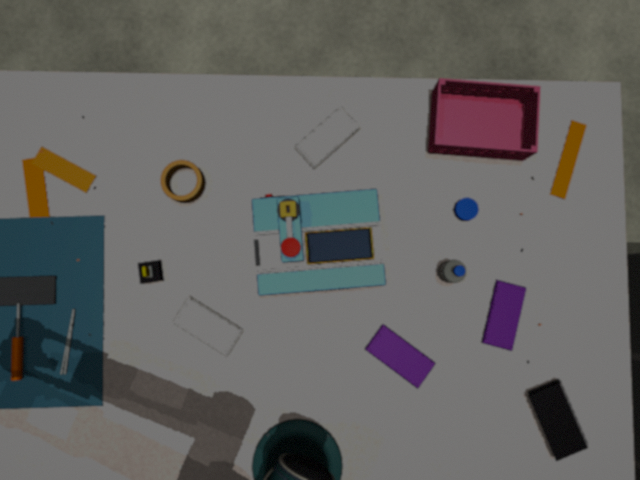

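View pics/side0.png

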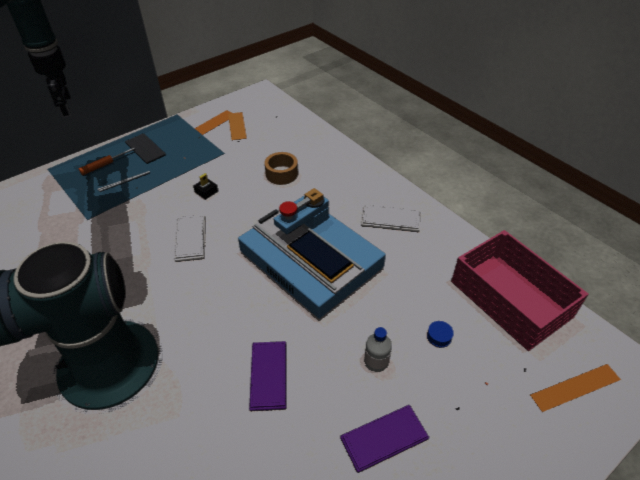

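The top view shows the red head at (290,247), brass lock (289,209), phone (340,246), the key in its rest (151,272) and the end stop on the left at (257,252). In the side view: head (288,208), lock (314,197), key (205,186). Machine axes are close to the world axes. Next I measure by masks and check them on crops.

```bash
cat > h.py <<'E'
import numpy as np,cv2
from workcell import monitor, imaging
P={n:imaging.camera_params(n) for n in("side","top")}
def ray(n,uv):
    p=P[n];T=p["T"];d=T[:3,:3]@np.array([(uv[0]-p["cx"])/p["fx"],(uv[1]-p["cy"])/p["fy"],1]);return T[:3,3],d/np.linalg.norm(d)
def plane(n,uv,z):
    o,d=ray(n,uv);return o+d*(z-o[2])/d[2]
def tri(a,b):
    (o1,d1),(o2,d2)=ray("side",a),ray("top",b)
    s=np.linalg.lstsq(np.c_[d1,-d2],o2-o1,rcond=None)[0]
    p,q=o1+s[0]*d1,o2+s[1]*d2
    return (p+q)/2,np.linalg.norm(p-q)
def proj(n,X):
    p=P[n];T=p["T"];c=T[:3,:3].T@(np.asarray(X)-T[:3,3]);return np.array([p["fx"]*c[0]/c[2]+p["cx"],p["fy"]*c[1]/c[2]+p["cy"]])
def blob(im,lo,hi,box):
    x0,y0,x1,y1=box;h=cv2.cvtColor(im[y0:y1,x0:x1],cv2.COLOR_BGR2HSV)
    m=cv2.inRange(h,np.array(lo),np.array(hi))
    c=max(cv2.findContours(m,cv2.RETR_EXTERNAL,cv2.CHAIN_APPROX_NONE)[0],key=cv2.contourArea)
    r=cv2.minAreaRect(c);b=cv2.boundingRect(c)
    M=cv2.moments(c);cen=np.array([M["m10"]/M["m00"]+x0,M["m01"]/M["m00"]+y0]) if M["m00"] else None
    return cen,((r[0][0]+x0,r[0][1]+y0),r[1],r[2]),c.reshape(-1,2)+[x0,y0]
E
python3 - <<'E'
from h import *
s,t=cv2.imread("pics/side0.png"),cv2.imread("pics/top0.png")
def show(im,b):return cv2.resize(im[b[1]:b[3],b[0]:b[2]],(400,300),interpolation=cv2.INTER_NEAREST)
cv2.imwrite("pics/crops.png",np.vstack([np.hstack([show(t,(130,257,170,287)),show(s,(185,169,225,199))]),np.hstack([show(t,(250,175,390,280)),show(s,(240,170,360,260))])]))
Y=[(18,90,60),(35,255,255)]
for n,im,bx in(("top",t,(130,257,170,287)),("side",s,(185,169,225,199))):
    print(n,"key",blob(im,*Y,bx)[:2])
for n,im,bx in(("top",t,(275,195,305,222)),("side",s,(300,185,328,210))):
    print(n,"lock",blob(im,(10,80,60),(35,255,255),bx)[:2])
for n,im,bx in(("top",t,(275,230,310,262)),("side",s,(272,195,305,220))):
    print(n,"red",[blob(im,(0,130,60),(8,255,255),bx)[:2],blob(im,(170,130,60),(180,255,255),bx)[:2] if 0 else ''])
print("phone",blob(t,(10,80,40),(25,255,255),(300,220,380,268))[:2])
print("blue",[blob(t,(80,60,80),(105,255,255),b)[:2] for b in((240,262,400,300),(240,180,400,235))])
E
```

```text
top key (array([143.7431694 , 271.24043716]), ((144.0, 271.0), (10.0, 4.0), 90.0))
side key (array([202.11111111, 175.82539683]), ((202.20731735229492, 175.6341471672058), (2.4987802505493164, 7.652514457702637), 51.34019470214844))
top lock (array([287.562249  , 208.63319946]), ((287.5, 208.5), (17.0, 17.0), 90.0))
side lock (array([313.29221733, 194.17621145]), ((313.2471923828125, 194.0955047607422), (10.811978340148926, 14.945971488952637), 57.9946174621582))
top red [(array([290.34822695, 246.50425532]), ((290.0, 246.5), (17.0, 18.0), 90.0)), '']
side red [(array([287.7845805 , 207.49319728]), ((288.0, 207.5), (11.0, 16.0), 90.0)), '']
phone (array([336.99493414, 249.26038501]), ((338.8600883483887, 245.2511920928955), (32.61579513549805, 67.46446990966797), 85.42607879638672))
blue [(array([320.68410735, 279.47143919]), ((320.927490234375, 279.40100860595703), (20.755199432373047, 127.634033203125), 85.38934326171875)), (array([318.22765283, 209.86466744]), ((315.4987564086914, 213.05565643310547), (39.513999938964844, 126.00833892822266), 85.5526123046875))]
```

View pics/crops.png

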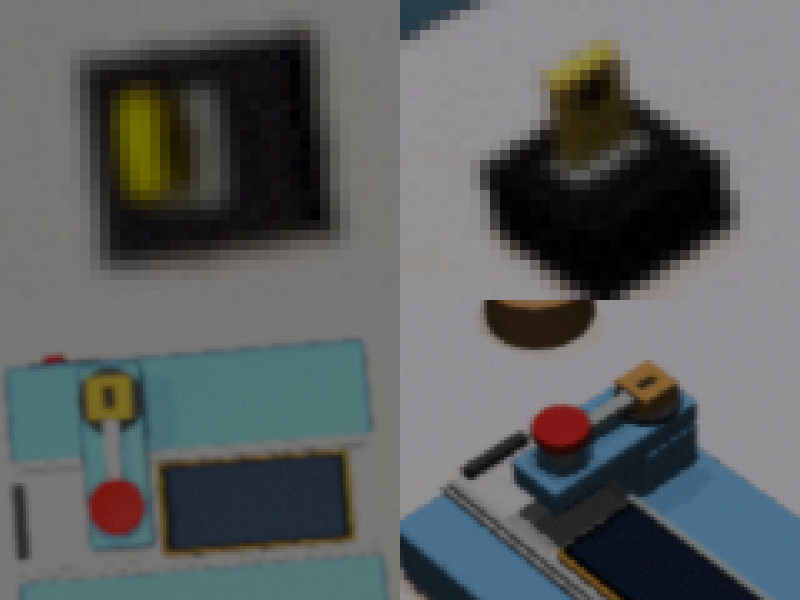

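The crops show the key head standing along image-vertical at top (143.8,271), with the block, bed and lock edges tilted about 5°. The lock slot is along the same direction.

Run:
```python
from h import *
from scipy.spatial.transform import Rotation as R
s,t=cv2.imread("pics/side0.png"),cv2.imread("pics/top0.png")
red=tri((287.8,205.8),blob(t,(0,130,60),(8,255,255),(275,230,310,262))[0]); print("red",red)
# side crop slot px: (648,382)->  240+ (648-400)*.3, 170+(382-300)*.3
lock=tri((240+248*.3,170+82*.3),(250+108*.35,175+97*.35)); print("lock slot",lock)
key=tri((185+18.2,169+6.2),(130+13.9,257+14)); print("key top",key)
print("red@.16",plane("top",(290.2,246.5),.16),"lock@.148",plane("top",(287.8,208.9),.148),"key@.064",plane("top",(143.9,271),.064))
def yaw(c,z,n="top"):
    b=cv2.boxPoints(cv2.minAreaRect(np.float32([plane(n,p,z)[:2] for p in c])))
    e=[(b[i+1]-b[i]) for i in range(3)];return [(np.linalg.norm(v),(np.degrees(np.arctan2(v[1],v[0]))+45)%90-45) for v in e[:2]],b.mean(0)
print("rail blue",yaw(blob(t,(80,60,80),(105,255,255),(240,262,400,300))[2],.066))
print("phone",yaw(blob(t,(10,80,40),(25,255,255),(300,220,380,268))[2],.0755))
print("lock sq",yaw(blob(t,(10,80,60),(35,255,255),(275,195,305,222))[2],.148))
h=cv2.inRange(t,np.array((0,0,0)),np.array((50,50,50)));
c=max(cv2.findContours(h[257:287,130:170],0,1)[0],key=cv2.contourArea).reshape(-1,2)+[130,257]
print("block",yaw(c,.026))
st=monitor.read_state(); M=R.from_rotvec(st["tcp_rot"]).as_matrix(); print(M.round(3))
# predicted side pixel of block top centre
```

```text
red (array([0.50843502, 0.01876871, 0.15876558]), np.float64(1.7708696700976862e-05))
lock slot (array([0.5936977 , 0.02699063, 0.1413866 ]), np.float64(0.002458339973255184))
key top (array([0.45206258, 0.36686933, 0.05739278]), np.float64(0.002044829010654474))
red@.16 [0.50834712 0.0190125  0.16      ] lock@.148 [0.59184567 0.02717763 0.148     ] key@.064 [0.45107089 0.36513839 0.064     ]
rail blue ([(np.float32(0.29662192), np.float32(5.6800156)), (np.float32(0.04804861), np.float32(5.6800117))], array([ 0.43948483, -0.04819463], dtype=float32))
phone ([(np.float32(0.1565419), np.float32(5.664421)), (np.float32(0.0758815), np.float32(5.6644287))], array([ 0.5192371 , -0.08822347], dtype=float32))
lock sq ([(np.float32(0.03738817), np.float32(1.5690842)), (np.float32(0.037654694), np.float32(1.5691376))], array([0.5927865 , 0.02785318], dtype=float32))
block ([(np.float32(0.0534215), np.float32(10.565407)), (np.float32(0.047563113), np.float32(10.565384))], array([0.4513545, 0.3625716], dtype=float32))
[[-0.001  0.324  0.946]
 [-0.002  0.946 -0.324]
 [-1.    -0.002 -0.   ]]
```

Head, lock and bed agree: machine yaw 0.099, head (0.508,0.019), lock (0.593,0.027), key (0.451,0.365). I move above the key.

```bash
cat >> h.py <<'E'
from scipy.spatial.transform import Rotation as R
def go(*targets):
    st=monitor.read_state();M=R.from_rotvec(st["tcp_rot"]).as_matrix();p=np.array(st["tool_pos"])
    print("t",round(st["time"],2),"tcp",p.round(4),"yaw_y",np.degrees(np.arctan2(M[1,1],M[0,1])).round(2),"tilt",M[:,0].round(3),"w",round(st["width"],3),"F",np.round(st["wrist_force"],1),"q6",round(st["q"][5],2))
    for x,y,z,a in targets:
        a=np.radians(a);X=np.array([0,0,-1.]);Y=np.array([np.cos(a),np.sin(a),0]);N=np.c_[X,Y,np.cross(X,Y)]
        print("row",(M.T@(np.array([x,y,z])-p)).round(4).tolist(),R.from_matrix(M.T@N).as_rotvec().round(3).tolist())
E
python3 - <<'E'
from h import *
go((.451,.365,.12,96),(.451,.365,.036,96))
print(proj("side",(.451,.365,.064)),proj("side",(.451,.365,.026)))
E
```

```text
t 0.1 tcp [0.2184 0.638  0.2301] yaw_y 71.1 tilt [-0.001 -0.002 -1.   ] w 0.997 F [-0.8 -0.4  0.8] q6 -0.04
row [0.1105, -0.1827, 0.3085] [-0.435, -0.0, 0.002]
row [0.1944, -0.1826, 0.3085] [-0.435, -0.0, 0.002]
[202.43786435 173.88192815] [204.65637139 184.03524971]
```

Request:
jog_arm(
  rows=[
    [0.04, -0.09, 0.15, -0.2, 0, 0, 40],
    [0.11, -0.183, 0.308, -0.435, 0, 0.002, 40],
    [0.11, -0.183, 0.308, -0.435, 0, 0.002, 40],
    [0.11, -0.183, 0.308, -0.435, 0, 0.002, 40],
    [0.11, -0.183, 0.308, -0.435, 0, 0.002, 40],
    [0.11, -0.183, 0.308, -0.435, 0, 0.002, 40],
    [0.11, -0.183, 0.308, -0.435, 0, 0.002, 40],
    [0.11, -0.183, 0.308, -0.435, 0, 0.002, 40],
    [0.11, -0.183, 0.308, -0.435, 0, 0.002, 40],
    [0.11, -0.183, 0.308, -0.435, 0, 0.002, 40],
    [0.11, -0.183, 0.308, -0.435, 0, 0.002, 40],
    [0.11, -0.183, 0.308, -0.435, 0, 0.002, 40],
  ],
  force=40,
)

```text
time: 1.3
tool_pos: [0.4499, 0.3662, 0.121]
tcp_rot: [-0.083, 1.569, 0.085]
wrist_force: [0.8, 0.4, -0.1]
width: 0.399
```

Run:
```python
from h import *
go((.451,.365,.034,96))
t,s=imaging.read_camera("top"),imaging.read_camera("side")
cv2.imwrite("pics/a.png",np.hstack([cv2.resize(t[240:300,110:190],(400,300)),cv2.resize(s[150:210,165:245],(400,300))]))
print(proj("side",(.451,.365,.12)),proj("top",(.451,.365,.12)))
```

```text
t 1.3 tcp [0.4499 0.3662 0.121 ] yaw_y 96.13 tilt [ 0.     0.001 -1.   ] w 0.399 F [ 0.8  0.4 -0.1] q6 -1.04
row [0.087, -0.0013, 0.0009] [0.002, 0.0, -0.001]
[199.0124783  158.20514844] [135.37731355 270.4711208 ]
```

View pics/a.png

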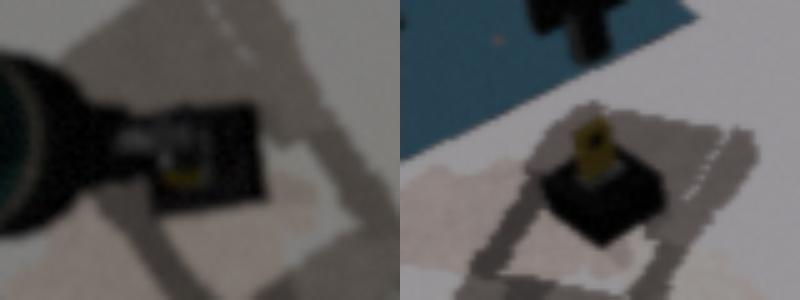

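The picture shows the fingers straddling the key (side midpoint ≈(199,159), as predicted), so I go down and grip.

Request:
jog_arm(
  rows=[
    [0.04, -0.001, 0.001, 0, 0, 0, 40],
    [0.07, -0.001, 0.001, 0, 0, 0, 40],
    [0.087, -0.001, 0.001, 0, 0, 0, 40],
    [0.087, -0.001, 0.001, 0, 0, 0, 40],
    [0.087, -0.001, 0.001, 0, 0, 0, 40],
    [0.087, -0.001, 0.001, 0, 0, 0, 0],
    [0.087, -0.001, 0.001, 0, 0, 0, 0],
    [0.087, -0.001, 0.001, 0, 0, 0, 0],
    [0.087, -0.001, 0.001, 0, 0, 0, 0],
    [0.087, -0.001, 0.001, 0, 0, 0, 0],
    [0.087, -0.001, 0.001, 0, 0, 0, 0],
  ],
  force=50,
)

```text
time: 2.5
tool_pos: [0.4523, 0.3663, 0.0358]
tcp_rot: [-0.082, 1.566, 0.086]
wrist_force: [-0.9, 0.5, 5.5]
width: 0.081
```

Run:
```python
from h import *
go((.451,.365,.034,96),(.451,.365,.11,96))
```

```text
t 2.5 tcp [0.4523 0.3663 0.0358] yaw_y 96.12 tilt [ 0.003  0.003 -1.   ] w 0.081 F [-0.9  0.5  5.5] q6 -1.04
row [0.0018, -0.0012, -0.0015] [0.002, 0.003, -0.003]
row [-0.0742, -0.001, -0.0012] [0.002, 0.003, -0.003]
```

Request:
jog_arm(
  rows=[
    [-0.03, 0, 0, 0, 0, 0, 0],
    [-0.08, 0, 0, 0, 0, 0, 0],
    [-0.12, 0, 0, 0, 0, 0, 0],
    [-0.155, 0, 0, 0, 0, 0, 0],
    [-0.165, 0, 0, 0, 0, 0, 0],
    [-0.165, 0, 0, 0, 0, 0, 0],
    [-0.165, 0, 0, 0, 0, 0, 0],
  ],
)

```text
time: 3.2
tool_pos: [0.4511, 0.3651, 0.1992]
tcp_rot: [-0.083, 1.568, 0.085]
wrist_force: [0.1, 1.3, -1.2]
width: 0.081
```

Run:
```python
from h import *
go((.5929,.0274,.20,93))
```

```text
t 3.2 tcp [0.4511 0.3651 0.1992] yaw_y 96.12 tilt [ 0.001  0.001 -1.   ] w 0.081 F [ 0.1  1.3 -1.2] q6 -1.04
row [-0.0012, -0.3509, 0.1051] [0.054, 0.001, -0.001]
```

Request:
jog_arm(
  rows=[
    [0, -0.05, 0.015, 0.01, 0, 0, 0],
    [0, -0.1, 0.03, 0.02, 0, 0, 0],
    [0, -0.15, 0.045, 0.03, 0, 0, 0],
    [0, -0.2, 0.06, 0.04, 0, 0, 0],
    [0, -0.25, 0.075, 0.05, 0, 0, 0],
    [0, -0.3, 0.09, 0.054, 0, 0, 0],
    [0, -0.335, 0.1, 0.054, 0, 0, 0],
    [-0.001, -0.351, 0.105, 0.054, 0.001, -0.001, 0],
    [-0.001, -0.351, 0.105, 0.054, 0.001, -0.001, 0],
    [-0.001, -0.351, 0.105, 0.054, 0.001, -0.001, 0],
    [-0.001, -0.351, 0.105, 0.054, 0.001, -0.001, 0],
    [-0.001, -0.351, 0.105, 0.054, 0.001, -0.001, 0],
    [-0.001, -0.351, 0.105, 0.054, 0.001, -0.001, 0],
  ],
)

```text
time: 4.5
tool_pos: [0.5924, 0.0286, 0.1998]
tcp_rot: [-0.042, 1.571, 0.043]
wrist_force: [-0.5, 0.3, -0.6]
width: 0.087
```

Run:
```python
from h import *
go((.5929,.0274,.20,93))
s=imaging.read_camera("side");t=imaging.read_camera("top");cv2.imwrite("pics/b_side.png",s);cv2.imwrite("pics/b_top.png",t)
cv2.imwrite("pics/b.png",np.hstack([cv2.resize(s[150:225,285:345],(480,600),interpolation=cv2.INTER_CUBIC),cv2.resize(t[185:260,265:305],(320,600),interpolation=cv2.INTER_CUBIC)]))
p=np.array(monitor.read_state()["tool_pos"]); print("tip pred",proj("side",p-[0,0,.028]),"slot pred",proj("side",(.5929,.0274,.148)),"tcp",proj("side",p))
```

```text
t 4.5 tcp [0.5924 0.0286 0.1998] yaw_y 93.13 tilt [-0.     0.001 -1.   ] w 0.087 F [-0.5  0.3 -0.6] q6 -1.62
row [-0.0002, -0.0012, 0.0004] [0.002, -0.0, -0.001]
tip pred [313.13023545 185.25568078] slot pred [313.52472289 192.71920917] tcp [312.97019525 176.43821705]
```

View pics/b.png

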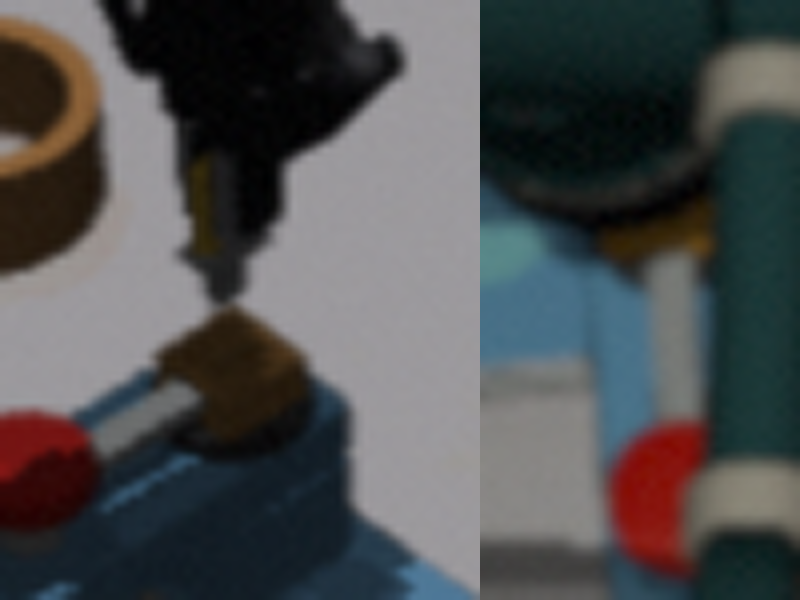

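The side view shows the key just above the plug, blade tip bottom at about (313,188), collar's left corner at (307.8,181.5), plug's top far corner at (314,188.5). I compare these with projected corners.

Run:
```python
from h import *
p=np.array([.5924,.0286,.1998]);a=np.radians(3.1);r=np.array([[np.cos(a),-np.sin(a),0],[np.sin(a),np.cos(a),0],[0,0,1]])
for k in(.026,.028,.030,.032):
  f=lambda v:(8*(proj("side",p-[0,0,k]+r@np.array(v))-[285,150])).round(0)
  print(k,"blade",[f((i*.007,j*.0025,0)) for i in(-1,1) for j in(-1,1)],"collarL",f((-.013,.007,.022)),f((-.013,-.007,.022)),"collarR",f((.013,-.007,.022)))
c=np.array([.5929,.0274,.148])
print("plug",[(8*(proj("side",c+r@np.array((i*.017,j*.017,0)))-[285,150])).round(0) for i in(-1,1) for j in(-1,1)])
s=cv2.imread("pics/b_side.png");cv2.imwrite("pics/b2.png",cv2.resize(s[165:200,295:335],(800,700),interpolation=cv2.INTER_CUBIC)[:600]*2)
```

```text
0.026 blade [array([211., 291.]), array([201., 283.]), array([246., 271.]), array([235., 263.])] collarL [175. 229.] [205. 252.] collarR [270. 215.]
0.028 blade [array([212., 296.]), array([201., 288.]), array([246., 276.]), array([235., 268.])] collarL [175. 234.] [205. 257.] collarR [270. 220.]
0.03 blade [array([212., 301.]), array([201., 293.]), array([246., 281.]), array([235., 273.])] collarL [175. 239.] [205. 262.] collarR [270. 225.]
0.032 blade [array([212., 306.]), array([201., 298.]), array([246., 286.]), array([236., 278.])] collarL [175. 244.] [205. 267.] collarR [270. 230.]
plug [array([222., 394.]), array([151., 339.]), array([305., 345.]), array([234., 291.])]
```

View pics/b2.png

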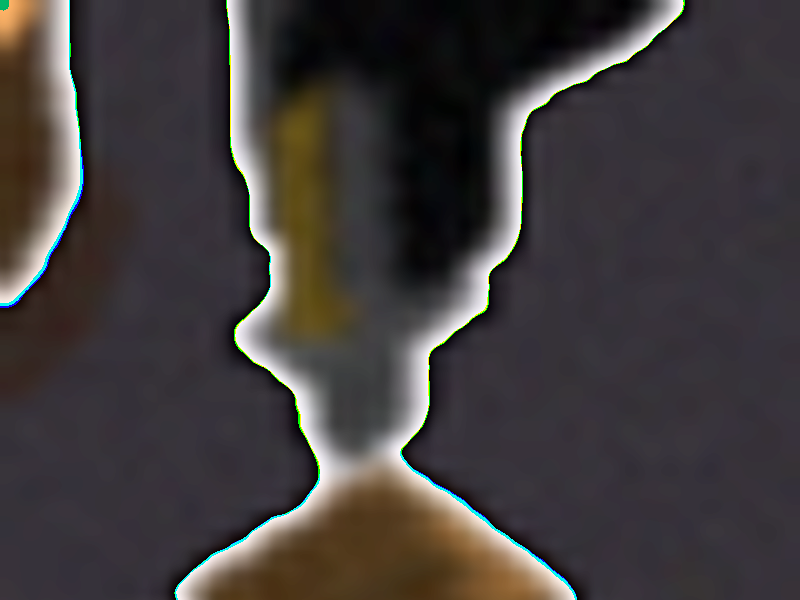

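Key relative to plug looks right to 2–3 mm, with the side view hinting the lock is slightly nearer the camera. The tongue shows slot yaw ≈1.5°. I lower with the small correction and read the force.

Run:
```python
from h import *
go((.592,.0264,.182,91.5),(.592,.0264,.174,91.5))
```

```text
t 4.6 tcp [0.5927 0.0282 0.2   ] yaw_y 93.1 tilt [ 0.  0. -1.] w 0.079 F [-0.6 -0.3 -0.9] q6 -1.62
row [0.018, -0.0018, -0.0008] [0.028, 0.0, -0.0]
row [0.026, -0.0018, -0.0008] [0.028, 0.0, -0.0]
```

Request:
jog_arm(
  rows=[
    [0.01, -0.0018, -0.0008, 0.028, 0, 0, 0],
    [0.018, -0.0018, -0.0008, 0.028, 0, 0, 0],
    [0.018, -0.0018, -0.0008, 0.028, 0, 0, 0],
    [0.02, -0.0018, -0.0008, 0.028, 0, 0, 0],
    [0.022, -0.0018, -0.0008, 0.028, 0, 0, 0],
    [0.024, -0.0018, -0.0008, 0.028, 0, 0, 0],
    [0.026, -0.0018, -0.0008, 0.028, 0, 0, 0],
    [0.026, -0.0018, -0.0008, 0.028, 0, 0, 0],
  ],
)

```text
time: 5.4
tool_pos: [0.5921, 0.0263, 0.1739]
tcp_rot: [-0.02, 1.57, 0.021]
wrist_force: [0.2, -0.5, -0.1]
width: 0.084
```

Run:
```python
from h import *
go((.592,.0264,.174,91.5))
```

```text
t 5.4 tcp [0.5921 0.0263 0.1739] yaw_y 91.49 tilt [ 0.  0. -1.] w 0.084 F [ 0.2 -0.5 -0.1] q6 -1.59
row [-0.0001, 0.0001, -0.0001] [-0.0, 0.0, -0.0]
```

No contact force yet, so I continue down.

Request:
jog_arm(
  rows=[
    [0.002, 0, 0, 0, 0, 0, 0],
    [0.004, 0, 0, 0, 0, 0, 0],
    [0.006, 0, 0, 0, 0, 0, 0],
    [0.007, 0, 0, 0, 0, 0, 0],
    [0.007, 0, 0, 0, 0, 0, 0],
  ],
)

```text
time: 5.9
tool_pos: [0.5924, 0.0267, 0.1669]
tcp_rot: [-0.02, 1.57, 0.021]
wrist_force: [1.9, 2.1, -0.2]
width: 0.081
```

Run:
```python
from h import *
go((.592,.0264,.158,91.5))
s=imaging.read_camera("side");cv2.imwrite("pics/c_side.png",s)
cv2.imwrite("pics/c.png",cv2.resize(s[165:205,290:340],(750,600),interpolation=cv2.INTER_CUBIC))
```

```text
t 5.9 tcp [0.5924 0.0267 0.1669] yaw_y 91.49 tilt [ 0.001  0.001 -1.   ] w 0.081 F [ 1.9  2.1 -0.2] q6 -1.59
row [0.0089, -0.0003, -0.0004] [-0.0, 0.001, -0.001]
```

View pics/c.png

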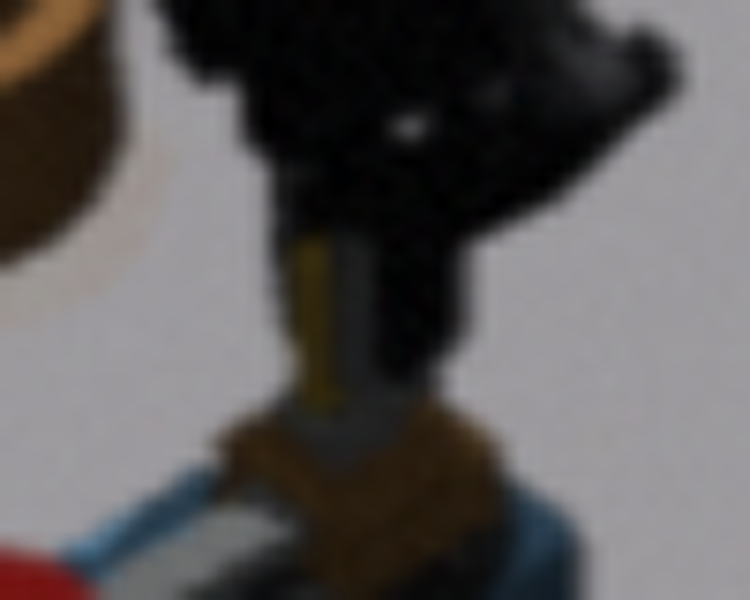

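The blade is entering the plug (about (335,450) in the crop), with a mild side force toward +x,+y. I continue with a small shift that way.

Request:
jog_arm(
  rows=[
    [0.002, 0.0005, 0.0005, 0, 0, 0, 0],
    [0.004, 0.0006, 0.0006, 0, 0, 0, 0],
    [0.006, 0.0006, 0.0006, 0, 0, 0, 0],
    [0.008, 0.0006, 0.0006, 0, 0, 0, 0],
    [0.0095, 0.0006, 0.0006, 0, 0, 0, 0],
    [0.0105, 0.0006, 0.0006, 0, 0, 0, 0],
    [0.0105, 0.0006, 0.0006, 0, 0, 0, 0],
  ],
)

```text
time: 6.65
tool_pos: [0.5928, 0.027, 0.1578]
tcp_rot: [-0.02, 1.57, 0.021]
wrist_force: [-3.5, 0.1, 7.7]
width: 0.083
```

Run:
```python
from h import *
go((.592,.0264,.158,91.5))
```

```text
t 6.65 tcp [0.5928 0.027  0.1578] yaw_y 91.49 tilt [ 0.001  0.001 -1.   ] w 0.083 F [-3.5  0.1  7.7] q6 -1.59
row [-0.0002, -0.0006, -0.0008] [-0.0, 0.001, -0.001]
```

Seated: 7.7 N upward, at the expected height. Now the clockwise turn.

Request:
jog_arm(
  rows=[
    [-0.0005, 0, 0, 0.1, 0, 0, 0],
    [-0.0005, 0, 0, 0.2, 0, 0, 0],
    [-0.0005, 0, 0, 0.3, 0, 0, 0],
    [-0.0005, 0, 0, 0.4, 0, 0, 0],
    [-0.0005, 0, 0, 0.5, 0, 0, 0],
    [-0.0005, 0, 0, 0.6, 0, 0, 0],
    [-0.0005, 0, 0, 0.7, 0, 0, 0],
    [-0.0005, 0, 0, 0.8, 0, 0, 0],
    [-0.0005, 0, 0, 0.9, 0, 0, 0],
    [-0.0005, 0, 0, 1.0, 0, 0, 0],
    [-0.0005, 0, 0, 1.1, 0, 0, 0],
    [-0.0005, 0, 0, 1.15, 0, 0, 0],
    [-0.0005, 0, 0, 1.15, 0, 0, 0],
  ],
)

```text
time: 7.95
tool_pos: [0.5919, 0.026, 0.1585]
tcp_rot: [0.873, 1.389, -0.875]
wrist_force: [-3.2, -3.9, 2.5]
width: 0.086
```

Run:
```python
from h import *
go();print(monitor.read_state()["torque"])
```

```text
t 7.95 tcp [0.5919 0.026  0.1585] yaw_y 25.61 tilt [-0.001 -0.001 -1.   ] w 0.086 F [-3.2 -3.9  2.5] q6 -0.44
[-0.68944436  0.6642301   0.06845569]
```

Now I creep on to find the stop by the moment about z.

Request:
jog_arm(
  rows=[
    [0, 0, 0, 0.04, 0, 0, 0],
    [0, 0, 0, 0.07, 0, 0, 0],
    [0, 0, 0, 0.1, 0, 0, 0],
    [0, 0, 0, 0.1, 0, 0, 0],
  ],
)

```text
time: 8.35
tool_pos: [0.5916, 0.0259, 0.1585]
tcp_rot: [0.947, 1.355, -0.951]
wrist_force: [-2.0, -1.0, 2.9]
width: 0.084
```

Run:
```python
from h import *
go();print(monitor.read_state()["torque"])
```

```text
t 8.35 tcp [0.5916 0.0259 0.1585] yaw_y 19.95 tilt [-0.002 -0.001 -1.   ] w 0.084 F [-2.  -1.   2.9] q6 -0.34
[-0.28161624  0.44521057  0.04695379]
```

Request:
jog_arm(
  rows=[
    [0, 0, 0, 0.03, 0, 0, 0],
    [0, 0, 0, 0.06, 0, 0, 0],
    [0, 0, 0, 0.08, 0, 0, 0],
    [0, 0, 0, 0.08, 0, 0, 0],
  ],
)

```text
time: 8.75
tool_pos: [0.5915, 0.0258, 0.1584]
tcp_rot: [1.008, 1.325, -1.012]
wrist_force: [-2.1, -1.3, 1.7]
width: 0.086
```

Run:
```python
from h import *
go();print(monitor.read_state()["torque"])
```

```text
t 8.75 tcp [0.5915 0.0258 0.1584] yaw_y 15.34 tilt [-0.002 -0.002 -1.   ] w 0.086 F [-2.1 -1.3  1.7] q6 -0.26
[-0.27428596  0.43869434  0.0277431 ]
```

Request:
jog_arm(
  rows=[
    [0, 0, 0, 0.04, 0, 0, 0],
    [0, 0, 0, 0.08, 0, 0, 0],
    [0, 0, 0, 0.08, 0, 0, 0],
  ],
)

```text
time: 9.05
tool_pos: [0.5913, 0.0258, 0.1584]
tcp_rot: [1.067, 1.293, -1.072]
wrist_force: [-2.2, -1.8, 1.9]
width: 0.081
```

Run:
```python
from h import *
go();print(monitor.read_state()["torque"])
```

```text
t 9.05 tcp [0.5913 0.0258 0.1584] yaw_y 10.77 tilt [-0.003 -0.002 -1.   ] w 0.081 F [-2.2 -1.8  1.9] q6 -0.18
[-0.21365994  0.48139262  0.04658628]
```

Moment stays at friction level; I look at the tongue.

Run:
```python
from h import *
s=imaging.read_camera("side");t=imaging.read_camera("top")
cv2.imwrite("pics/d_side.png",s);cv2.imwrite("pics/d_top.png",t)
cv2.imwrite("pics/d.png",cv2.convertScaleAbs(np.hstack([cv2.resize(s[165:225,270:340],(467,400),interpolation=cv2.INTER_CUBIC),cv2.resize(t[190:260,260:315],(314,400),interpolation=cv2.INTER_CUBIC)]),alpha=1.5))
```

```text
(no output)
```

View pics/d.png

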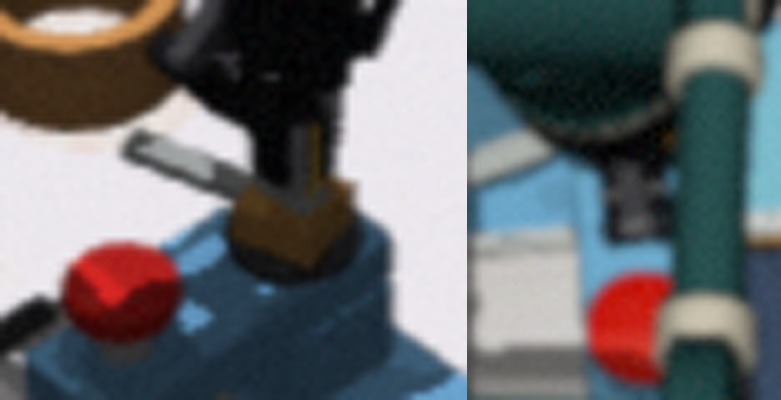

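The tongue has swung out: end at side (290,186), top view (342..357, ~218) from the plug. I compute its angle.

Run:
```python
from h import *
# tongue centre line in top: mask of light grey in box
t=cv2.imread("pics/d_top.png");s=cv2.imread("pics/d_side.png")
for n,im,b in(("top",t,(255,208,280,226)),("side",s,(286,182,306,198))):
    x0,y0,x1,y1=b;h=cv2.cvtColor(im[y0:y1,x0:x1],cv2.COLOR_BGR2HSV)
    m=cv2.inRange(h,np.array((0,0,85 if n=="top" else 50)),np.array((180,60,135 if n=="top" else 115)))
    print(n);print("\n".join("".join("#" if v else "." for v in r) for r in m))
    c=max(cv2.findContours(m,0,1)[0],key=cv2.contourArea).reshape(-1,2)+[x0,y0]
    q=np.float32([plane(n,p,.14)[:2] for p in c]);r=cv2.minAreaRect(q);print(r)
    print("centre yaw from lock",np.degrees(np.arctan2(r[0][1]-.0272,r[0][0]-.5927)))
```

```text
top
.........................
.........................
.........................
.........................
.........................
............####.........
.........########........
.......###########.......
.....##############......
.....#############.......
.....###########.........
.....#########...........
.....######..............
......##.................
.........................
.........................
.........................
.........................
((0.5751103758811951, 0.07548374682664871), (0.013415117748081684, 0.0299780685454607), 19.728805541992188)
centre yaw from lock 110.01653046932782
side
....##..........##..
..##..............##
....##..............
...#####............
..#######...........
..#.#######.........
..##.###########....
...################.
......##############
........#########..#
...........####.....
.............###....
................##..
..................#.
.................##.
...............#....
((0.5731719732284546, 0.07290259748697281), (0.02373450994491577, 0.06430333852767944), 12.916385650634766)
centre yaw from lock 113.136283822787
```

Tongue yaw ≈110° against machine 5.7° gives lock ≈1.32, i.e. at its stop. I release and rise.

Request:
jog_arm(
  rows=[
    [0, 0, 0, 0, 0, 0, 25],
    [0, 0, 0, 0, 0, 0, 25],
    [0, 0, 0, 0, 0, 0, 25],
    [0, 0, 0, 0, 0, 0, 25],
    [-0.02, 0, 0, 0, 0, 0, 25],
    [-0.05, 0, 0, 0, 0, 0, 25],
    [-0.09, 0, 0, 0, 0, 0, 25],
    [-0.11, 0, 0, 0, 0, 0, 25],
    [-0.11, 0, 0, 0, 0, 0, 25],
  ],
)

```text
time: 10.05
tool_pos: [0.5943, 0.0261, 0.2733]
tcp_rot: [1.07, 1.287, -1.066]
wrist_force: [-0.2, -0.1, 0.3]
width: 0.249
```

Run:
```python
from h import *
from math import *
u=radians(5.67);c=(.5083,.019)
m=lambda x,y:(c[0]+x*cos(u)-y*sin(u),c[1]+x*sin(u)+y*cos(u))
# phone centre in machine frame
d=np.array([.5192,-.0882])-c;print("phone y",-d[0]*sin(u)+d[1]*cos(u),"x",d[0]*cos(u)+d[1]*sin(u))
print("behind phone",m(0,-.225))
go((*m(0,-.225),.25,5.67))
```

```text
phone y -0.1077524233904687 x 0.00025544760945255506
behind phone (0.5305297134118356, -0.20489917338308256)
t 10.05 tcp [0.5943 0.0261 0.2733] yaw_y 10.82 tilt [ 0.006 -0.001 -1.   ] w 0.249 F [-0.2 -0.1  0.3] q6 -0.19
row [0.0232, -0.1061, 0.2148] [0.09, 0.002, -0.006]
```

Request:
jog_arm(
  rows=[
    [0.01, -0.02, 0.045, 0.03, 0, 0, 0],
    [0.02, -0.04, 0.085, 0.06, 0, 0, 0],
    [0.023, -0.06, 0.125, 0.09, 0.002, -0.006, 0],
    [0.023, -0.08, 0.165, 0.09, 0.002, -0.006, 0],
    [0.023, -0.1, 0.2, 0.09, 0.002, -0.006, 0],
    [0.023, -0.106, 0.215, 0.09, 0.002, -0.006, 0],
    [0.023, -0.106, 0.215, 0.09, 0.002, -0.006, 0],
    [0.023, -0.106, 0.215, 0.09, 0.002, -0.006, 0],
    [0.023, -0.106, 0.215, 0.09, 0.002, -0.006, 0],
  ],
)

```text
time: 10.95
tool_pos: [0.531, -0.2037, 0.2497]
tcp_rot: [1.135, 1.256, -1.135]
wrist_force: [0.4, 0.7, -0.6]
width: -0.003
```

Run:
```python
from h import *
go((.5305,-.2049,.069,5.67))
s=imaging.read_camera("side");t=imaging.read_camera("top")
cv2.imwrite("pics/e_side.png",s);cv2.imwrite("pics/e_top.png",t)
cv2.imwrite("pics/e.png",cv2.convertScaleAbs(np.hstack([cv2.resize(s[160:300,240:400],(400,350),interpolation=cv2.INTER_CUBIC),cv2.resize(t[180:300,250:400],(400,350),interpolation=cv2.INTER_CUBIC)]),alpha=1.5))
```

```text
t 10.95 tcp [ 0.531  -0.2037  0.2497] yaw_y 5.74 tilt [-0.001  0.001 -1.   ] w -0.003 F [ 0.4  0.7 -0.6] q6 -0.51
row [0.1807, -0.0005, 0.0013] [0.001, -0.001, 0.0]
```

View pics/e.png

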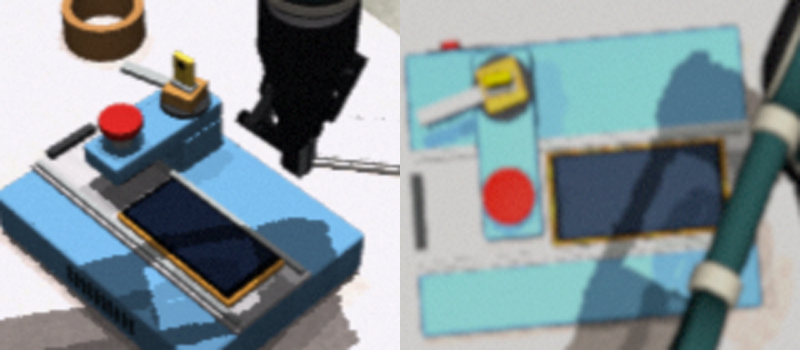

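The key stands in the lock with the tongue clear, and the phone is unmoved. I descend behind it and start the push.

Request:
jog_arm(
  rows=[
    [0.05, 0, 0.001, 0, 0, 0, 0],
    [0.1, 0, 0.001, 0, 0, 0, 0],
    [0.145, 0, 0.001, 0, 0, 0, 0],
    [0.17, 0, 0.001, 0, 0, 0, 0],
    [0.18, 0, 0.001, 0, 0, 0, 0],
    [0.18, 0, 0.001, 0, 0, 0, 0],
    [0.18, 0, -0.007, 0, 0, 0, 0],
    [0.18, 0, -0.014, 0, 0, 0, 0],
    [0.18, 0, -0.018, 0, 0, 0, 0],
    [0.18, 0, -0.022, 0, 0, 0, 0],
    [0.18, 0, -0.026, 0, 0, 0, 0],
    [0.18, 0, -0.03, 0, 0, 0, 0],
    [0.18, 0, -0.036, 0, 0, 0, 0],
    [0.18, 0, -0.042, 0, 0, 0, 0],
    [0.18, 0, -0.048, 0, 0, 0, 0],
    [0.18, 0, -0.048, 0, 0, 0, 0],
  ],
)

```text
time: 12.65
tool_pos: [0.5258, -0.1547, 0.0698]
tcp_rot: [1.135, 1.257, -1.134]
wrist_force: [-0.4, 0.4, 0.3]
width: 0.001
```

```bash
cat >> h.py <<'E'
def mach(X):
    u=np.radians(5.67);d=np.array(X[:2])-(.5083,.019);return np.array([d[0]*np.cos(u)+d[1]*np.sin(u),-d[0]*np.sin(u)+d[1]*np.cos(u)])
E
python3 - <<'E'
from h import *
go();print("tcp in machine",mach(monitor.read_state()["tool_pos"]))
t=imaging.read_camera("top");cv2.imwrite("pics/f_top.png",t)
c=blob(t,(10,80,40),(25,255,255),(285,220,380,268))[2]
q=np.array([mach(plane("top",p,.0755)) for p in c]);print("phone gold extent",q.min(0),q.max(0))
E
```

```text
t 12.65 tcp [ 0.5258 -0.1547  0.0698] yaw_y 5.8 tilt [-0.001  0.001 -1.   ] w 0.001 F [-0.4  0.4  0.3] q6 -0.43
tcp in machine [ 0.00023798 -0.17462514]
phone gold extent [-0.03838186 -0.0959019 ] [-0.03081898 -0.00769838]
```

The phone has moved 21 mm and follows the fingers (contact ≈9 mm ahead of the TCP); 87 mm to go.

Request:
jog_arm(
  rows=[
    [0, 0, -0.005, 0, 0, 0, 0],
    [0, 0, -0.01, 0, 0, 0, 0],
    [0, 0, -0.015, 0, 0, 0, 0],
    [0, 0, -0.02, 0, 0, 0, 0],
    [0, 0, -0.025, 0, 0, 0, 0],
    [0, 0, -0.03, 0, 0, 0, 0],
    [0, 0, -0.035, 0, 0, 0, 0],
    [0, 0, -0.04, 0, 0, 0, 0],
    [0, 0, -0.045, 0, 0, 0, 0],
    [0, 0, -0.05, 0, 0, 0, 0],
    [0, 0, -0.055, 0, 0, 0, 0],
    [0, 0, -0.06, 0, 0, 0, 0],
    [0, 0, -0.065, 0, 0, 0, 0],
    [0, 0, -0.07, 0, 0, 0, 0],
    [0, 0, -0.075, 0, 0, 0, 0],
    [0, 0, -0.078, 0, 0, 0, 0],
    [0, 0, -0.08, 0, 0, 0, 0],
    [0, 0, -0.08, 0, 0, 0, 0],
  ],
)

```text
time: 14.5
tool_pos: [0.5175, -0.0749, 0.0697]
tcp_rot: [1.135, 1.258, -1.134]
wrist_force: [1.3, -0.1, -0.3]
width: -0.001
```

Run:
```python
from h import *
go();print("tcp in machine",mach(monitor.read_state()["tool_pos"]))
```

```text
t 14.5 tcp [ 0.5175 -0.0749  0.0697] yaw_y 5.81 tilt [-0.001  0.002 -1.   ] w -0.001 F [ 1.3 -0.1 -0.3] q6 -0.29
tcp in machine [-8.85334426e-05 -9.43886298e-02]
```

Not at the stop yet, so I creep until the force rises.

Request:
jog_arm(
  rows=[
    [0, 0, -0.0015, 0, 0, 0, 0],
    [0, 0, -0.003, 0, 0, 0, 0],
    [0, 0, -0.0045, 0, 0, 0, 0],
    [0, 0, -0.006, 0, 0, 0, 0],
    [0, 0, -0.006, 0, 0, 0, 0],
  ],
)

```text
time: 15.0
tool_pos: [0.5171, -0.0704, 0.0699]
tcp_rot: [1.132, 1.256, -1.135]
wrist_force: [0.8, -7.2, 0.1]
width: -0.0
```

Run:
```python
from h import *
go();print("tcp in machine",mach(monitor.read_state()["tool_pos"]))
```

```text
t 15.0 tcp [ 0.5171 -0.0704  0.0699] yaw_y 5.87 tilt [-0.001 -0.001 -1.   ] w -0.0 F [ 0.8 -7.2  0.1] q6 -0.28
tcp in machine [-0.00011706 -0.08983823]
```

7 N and a stall at the expected place, so the phone is at the stop. I back off and rise.

Request:
jog_arm(
  rows=[
    [0, 0, 0.01, 0, 0, 0, 0],
    [0, 0, 0.03, 0, 0, 0, 0],
    [-0.03, 0, 0.045, 0, 0, 0, 0],
    [-0.08, 0, 0.045, 0, 0, 0, 0],
    [-0.13, 0, 0.045, 0, 0, 0, 0],
    [-0.16, 0, 0.045, 0, 0, 0, 0],
    [-0.16, 0, 0.045, 0, 0, 0, 0],
  ],
)

```text
time: 15.7
tool_pos: [0.5256, -0.1162, 0.2367]
tcp_rot: [1.135, 1.245, -1.128]
wrist_force: [0.8, -0.3, 1.7]
width: -0.004
```

Run:
```python
from h import *
go((.5083,.019,.18,5.67),(.5083,.019,.138,5.67))
t,s=imaging.read_camera("top"),imaging.read_camera("side");cv2.imwrite("pics/g_top.png",t)
cv2.imwrite("pics/g.png",cv2.convertScaleAbs(np.hstack([cv2.resize(s[160:300,240:400],(400,350),interpolation=cv2.INTER_CUBIC),cv2.resize(t[180:300,250:400],(400,350),interpolation=cv2.INTER_CUBIC)]),alpha=1.5))
```

```text
t 15.7 tcp [ 0.5256 -0.1162  0.2367] yaw_y 5.85 tilt [ 0.01  -0.004 -1.   ] w -0.004 F [ 0.8 -0.3  1.7] q6 -0.36
row [0.056, -0.004, -0.1365] [0.003, 0.005, -0.01]
row [0.098, -0.0044, -0.1367] [0.003, 0.005, -0.01]
```

View pics/g.png

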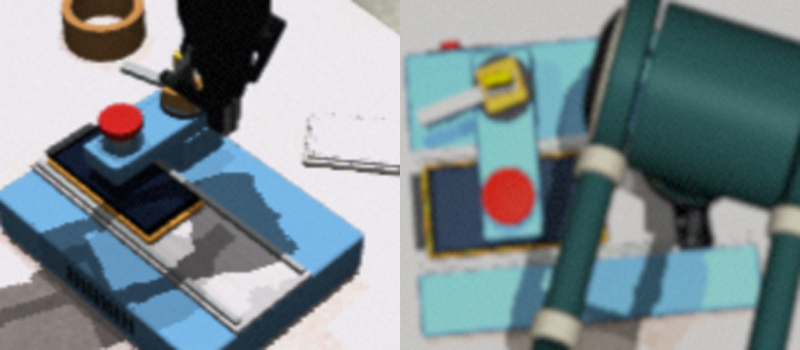

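The phone's end is against the stop bar (top crop ≈(425,205)) and the key and tongue are unchanged. Next I go above the red head, then press.

Request:
jog_arm(
  rows=[
    [0, 0, -0.045, 0, 0.005, -0.01, 0],
    [0, -0.002, -0.09, 0, 0.005, -0.01, 0],
    [0, -0.004, -0.125, 0.003, 0.005, -0.01, 0],
    [0.02, -0.004, -0.1365, 0.003, 0.005, -0.01, 0],
    [0.04, -0.004, -0.1365, 0.003, 0.005, -0.01, 0],
    [0.056, -0.004, -0.1365, 0.003, 0.005, -0.01, 0],
    [0.066, -0.004, -0.1365, 0.003, 0.005, -0.01, 0],
    [0.074, -0.004, -0.1365, 0.003, 0.005, -0.01, 0],
    [0.078, -0.004, -0.1365, 0.003, 0.005, -0.01, 0],
    [0.082, -0.004, -0.1365, 0.003, 0.005, -0.01, 0],
    [0.086, -0.004, -0.1365, 0.003, 0.005, -0.01, 0],
    [0.09, -0.004, -0.1365, 0.003, 0.005, -0.01, 0],
    [0.093, -0.004, -0.1365, 0.003, 0.005, -0.01, 0],
    [0.095, -0.004, -0.1365, 0.003, 0.005, -0.01, 0],
    [0.097, -0.004, -0.1365, 0.003, 0.005, -0.01, 0],
    [0.098, -0.004, -0.1365, 0.003, 0.005, -0.01, 0],
    [0.098, -0.004, -0.1365, 0.003, 0.005, -0.01, 0],
  ],
)

```text
time: 17.5
tool_pos: [0.505, 0.0199, 0.1393]
tcp_rot: [1.134, 1.263, -1.141]
wrist_force: [-19.6, 0.4, 38.4]
width: 0.004
```

Run:
```python
from h import *
go((.5083,.019,.138,5.67))
```

```text
t 17.5 tcp [0.505  0.0199 0.1393] yaw_y 5.68 tilt [-0.009  0.002 -1.   ] w 0.004 F [-19.6   0.4  38.4] q6 -0.11
row [0.0012, 0.0032, 0.0012] [0.0, -0.003, 0.009]
```

38 N at z 0.139: the plunger is on its stop. I hold it briefly, then rise and clear.

Request:
jog_arm(
  rows=[
    [-0.0005, 0, 0, 0, 0, 0, 0],
    [-0.0005, 0, 0, 0, 0, 0, 0],
    [-0.008, 0, 0, 0, 0, 0, 0],
    [-0.016, 0, 0, 0, 0, 0, 0],
    [-0.026, 0, 0, 0, 0, 0, 0],
    [-0.06, 0, 0, 0, 0, 0, 0],
    [-0.11, 0, 0, 0, 0, 0, 0],
    [-0.13, 0.0, 0.05, 0, 0, 0, 0],
    [-0.13, 0, 0.1, 0, 0, 0, 0],
    [-0.13, 0, 0.15, 0, 0, 0, 0],
    [-0.13, 0, 0.2, 0, 0, 0, 0],
    [-0.13, 0, 0.23, 0, 0, 0, 0],
    [-0.13, 0, 0.23, 0, 0, 0, 0],
    [-0.13, 0, 0.23, 0, 0, 0, 0],
  ],
)

```text
time: 18.9
tool_pos: [0.5284, -0.2099, 0.268]
tcp_rot: [1.136, 1.264, -1.143]
wrist_force: [0.4, 0.4, -0.2]
width: -0.001
```

Run:
```python
from h import *
go()
t,s=imaging.read_camera("top"),imaging.read_camera("side");cv2.imwrite("pics/h_top.png",t)
cv2.imwrite("pics/h.png",cv2.convertScaleAbs(np.hstack([cv2.resize(s[165:270,240:360],(400,350),interpolation=cv2.INTER_CUBIC),cv2.resize(t[180:300,250:400],(400,350),interpolation=cv2.INTER_CUBIC)]),alpha=1.5))
print("red",blob(s,(0,130,60),(8,255,255),(272,195,305,220))[:2],blob(t,(0,130,60),(8,255,255),(275,230,310,262))[0])
c=blob(t,(10,80,40),(25,255,255),(252,225,345,285))[2]
q=np.array([mach(plane("top",p,.0755)) for p in c]);print(q.min(0),q.max(0))
```

```text
t 18.9 tcp [ 0.5284 -0.2099  0.268 ] yaw_y 5.56 tilt [-0.01   0.003 -1.   ] w -0.001 F [ 0.4  0.4 -0.2] q6 -0.52
red (array([287.41351661, 207.68155785]), ((287.5, 208.0), (12.0, 15.0), 90.0)) [290.33262562 246.46355272]
[-0.03892328 -0.07744245] [-0.02841655  0.07994376]
```

View pics/h.png

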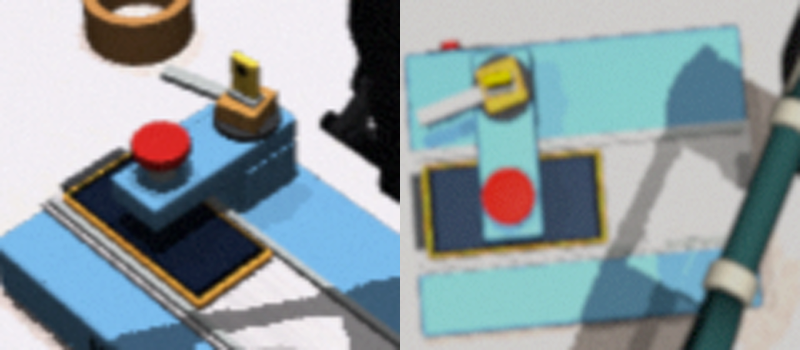

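The head is back up (same pixels as at the start), the phone spans machine y −0.077 to +0.080, and its screen sits flush in the frame. The key is upright in the lock, with the tongue at about 109°.

```bash
python3 -c "
from workcell import finish_job
print(finish_job())"
```

```text
the job is handed in; nothing more can be done
None
```

I carried out every step and handed the job in at about 19 s of the 61 s allowed. `finish_job` gives no verdict, so the result rests on my own checks.

- **Key:** I took it from its rest and pushed it fully into the lock. The wrist read 7.7 N upward at the height where its collar should seat. The last picture shows it standing upright in the plug.
- **Lock:** The tongue angle measured from the top view gives about 1.32 rad, in line with the 1.30 stop within error. The side view puts it about 3° less, roughly 1.27 rad. The moment about vertical never rose clearly at the stop, so I judged this by the tongue alone.
- **Phone:** I slid it to the end stop, where it stalled at about 7 N. Its gold frame now spans machine y −77 to +80 mm, which matches being against the stop. I saw no sign of tilt.
- **Plunger:** I pressed the red head to its stop, at TCP height 0.139 m with about 38 N. It sprang back to its starting position in both pictures.
- **Screen:** It looks seated within the frame in the last picture, but I did not measure how far it went in.
- **Surroundings:** The gripper is clear and the wrist force reads near zero. I never went near the bottle or the spool, and only passed over the bench towards the tape roll at height. I did not re-measure any of the three.

The side camera placed the lock, red head and key about 1 to 2 pixels lower than the top camera implied. I used the top-view positions, with a small correction while inserting the key.

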